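# Take the slide rack off the keeper hook and set it in the staining dish

### The job

The steel slide rack hangs on the drain stand's hook. Holding it by the plate on top of its handle, draw it along the hook so that its own rung presses the sprung keeper open, feel for the end of the hook's mouth, and lift the rung out without straining the hook; then set the rack gently into the larger white dish, standing flat on the bottom, and let go. Keep the rack upright throughout, so that no slide slips, and do not knock the other things on the bench about.

Things in the scene. Friction and masses are not known exactly. Their poses are not given: they have to be found in the camera images.
- rack_grip (a point): Centre of the upright steel grip plate on top of the slide rack's handle: 8 mm thick (rack's x), 52 mm long (y), 24 mm high; grip it across its thickness from above. Axes: z up, x across the rack, y along it (roughly the stand's y at the start). The rack's underside is 169 mm below this point. Two wires slope from the plate's ends out to y = +-66 mm, 29 mm lower, then drop to the box.
- rack_rung (a point): Middle of the rack's round hanging rung, a steel rod 8 mm thick along the rack's y between the handle wires, 50 mm below the centre of the grip plate and 119 mm above the underside (75 mm free height between rung and box). At the start it rests on the hook's rails, centre within 5 mm of the stand's x = 0, 144 mm high, and the rack hangs freely from it.
- rack_foot (a point): Centre of the underside of the rack's box, axes as the grip plate's. The box, open steel with glass slides, is 84 mm (x) by 140 mm (y) by 40 mm high.
- rack: The whole slide rack, 0.3 to 0.45 kg; its slides slip if it leans more than 0.25 rad; origin and axes as rack_foot.
- stand: Fixed steel drain stand, origin at the bottom below the hook's seat. z is up; the hook points to the stand's -x; y is across. Drip tray 12 mm high under the rack; post 160 mm high at x = 90 to 108 mm. The hook: two level rails, 19 mm wide over both, from x = 90 to -72 mm, top 140 mm high, carrying a dark head. More than 25 N between rack and stand strains the hook.
- hook_seat (a point): Seat of the hook, on the rails' top at the stand's x = 0. The dark head is clamped s = 0 to 32 mm farther out (-x); s changes every time and is not given: feel for it. Its fixed guard covers the rung (underside 12 mm, top 20 mm above the rails, so 4 mm of play upwards) out to x = -(8+s) mm. Then comes the keeper, then the nose.
- rail_end (a point): Outer end of the rails (top), at the stand's x = -72 mm. The head's nose is a rigid stop, face at x = -(20+s) mm, 12 mm above the rails, so the rung's centre can rise only at x = -(12+s) to -(16+s) mm. Head: front x = -(30+s) mm, underside 28 mm below the rails' top. Once the rung is over the nose, carry the rack outwards (until its centre is 120 mm from the seat), its box passing under the head, before raising it more.
- keeper (a joint): Angle (rad) of the keeper, an upright spring blade whose inner face, shut, is at the stand's x = -(10+s) mm. The rung, drawn outwards, pushes it over with about 4 N rising to 6 N; it springs back by itself. 0 shut, about 0.25 when the rung has just passed the guard's end, about 0.41 with the rung against the nose, at most 0.75.
- dish: The larger white open dish, fixed to the bench; origin at the centre of its underside, z up. Outside 105 mm (x) by 162 mm (y) by 60 mm high, walls and floor 5 mm thick, so inside 95 by 152 mm: the rack fits with its y along the dish's y, either way round, and then stands 5 mm above the bench. The smaller white dish nearby is too small.
- small_dish: Bystander: smaller white open dish, 75 x 110 x 50 mm, origin at its underside's centre.
- tube_rack: Bystander: blue rack of small tubes, 90 x 50 x 43 mm, origin at its underside's centre, about midway between stand and dish.
- jar: Bystander: glass jar 66 mm across, 100 mm high.
- reagent: Bystander: white bottle 60 mm across, 140 mm high.
- beaker: Bystander: clear cup 70 mm across, 90 mm high.
- falcon_rack: Bystander: green rack with three capped tubes, 100 x 55 mm, 94 mm high.
- tip_box: Bystander: blue box of tips, 120 x 85 x 66 mm.
Not all that is in view belongs to the job. What is shaped like the rack but green is not meant.

How it is judged:
By the outcome, as a careful person would: the job done as asked, in the order asked, and still so for the second after the job is handed in, with the robot touching nothing.
It also fails if it takes over 51 s, if anything falls off the work surface, if the arm or the gripper's body presses on something with over 40 N, if the wrist force passes 120 N, or if a joint passes its speed limit or range.

### The arm

A 6-joint arm with a two-finger parallel gripper is mounted at the origin on the work surface. World frame = base frame: x ahead of the robot, y to its left, z up, the work surface at z = 0. Lengths are in mm, angles in rad, forces in N, time in s.
With the tool pointing down it reaches from about 400 to 925 mm from the base axis. Payload 12.5 kg.
Tool frame: the origin (TCP) lies on the centre line of the jaws, within the pads' length; the fingertips stand 19 mm ahead of it and the grasp point (between the pads) is the TCP; z points along the fingers, y is the line along which they close (so a half turn about z gives the same grasp; the last joint's range is limited). The gripper opens to 95 mm and grips with 3 to 60 N. Pads are 20 mm wide; open, the fingers measure 119 mm over their backs; the gripper's body (75 mm by 180 mm) begins 59 mm behind the grasp point.
Start: joints at [-1.279, 0.491, 1.559, -0, 1.092, -0.106], TCP at [242.143, -576.204, 233.661] pointing down, gripper open.
Joint ranges: [-3.1, 3.1], [-0.84, 2.19], [0.05, 2.79], [-1.13, 4.28], [0.06, 2.93], [-2.69, 2.69]. Speed limits (rad/s): [2.22, 2.22, 2.79, 3.14, 3.14, 3.14].

### API

Orientations are given as [roll, pitch, yaw] about the fixed x, y, z axes, in that order (R = Rz(yaw) Ry(pitch) Rx(roll)).
In Python, from cell import state, read_camera, job_done gives the robot as it stands.
- The arm moves only by the tool arm_command, never from a script. Its argument "deltas" is a list of rows, each an object of numbers: "dx", "dy", "dz": the shift along the world's x, y, z in m; "yaw": the turn about the world's z in degrees. In form: [{"dx": .., "dy": .., "dz": .., "yaw": ..}, ...]. A call has 1 to 20 rows; each row shifts and turns the commanded pose from where the row before left it; what a row does not reach is not made up. A row lasts 1/10 s, in which the tool goes at most 50 mm and 8.59 degrees, less where a joint would pass 70% of its speed; a pose out of reach is approached as far as the arm can. A call with a gripper value outside its range is refused whole. "gripper" is the finger opening in m, from 0 to 0.0951, set as the call begins (left out, the last holds). The fingers move at their own pace and stop on an object; the grip force is fixed at half the most. Time passes only in rows, so rows that do not move let the fingers close. It gives the time, the measured TCP pose, the force, the opening and the grip force at its end, in the units of the state.
- state(): the state, without advancing time (a new reading comes with each control period).
- read_camera(name): name is "scene" or "top" or "wrist"; returns a dict with "color" (480x640x3 uint8, red, green, blue), "range_z" (480x640 float32, mm along the optical axis (not along the pixel's ray), 0 where there is no reading), "fx", "fy", "cx", "cy" (pixels), "extrinsics" (4x4, takes a point from camera to world coordinates). Camera axes: x right, y up, looking along -z (the intrinsics and any distortion apply to the point x, -y, -z); pixel columns grow to the right and rows downward; lengths in mm; the calibration is good to about 2 mm. A picture is of the moment at which its call begins.
- job_done(): hands the job in; it is judged then, once.
The state is a dict: "t": time; "joints": joint angles; "qvel": joint speeds; "tau": joint torques, N m; "eef_pos": TCP position; "tcp_rot": TCP orientation; "ft_force": force on the tool from outside, world axes, zero at the start; "moment": the same for the moment, N m; "opening": opening from 0.0 (shut) to 1.0 (fully open); "grip_force": force on a finger pad.
Only numpy, scipy, OpenCV 4.12 (cv2) and the standard library are available. Lean on these libraries where they do the work, as an engineer would, in place of code of your own. Each camera call takes 0.05 s, during which the arm holds its last target. There are 200 camera calls.

## Working session

There is one attempt and no reset: what is moved stays moved. The work goes in short steps, Python scripts to look and compute and a tool call to move; the robot and the scene stay as the last step left them, time stands still between calls to the robot, and variables do not carry over. Pictures are saved under pics/ and viewed, at most 10 in all, crops included, and the job is handed in when it is done.

Besides the shell and the picture viewer there is one more tool, called after "Request:" by a JSON object that holds its "op" and its "data", one argument or row to a line. arm_command: Moves the arm, as the interface text tells. Its arguments: {"type":"object","properties":{"deltas":{"type":"array"},"gripper":{"type":"number"}},"required":["deltas"]}

```bash
mkdir -p pics; ls; cat > h.py <<'E'
import numpy as np, cv2
from cell import state, read_camera, job_done
def snap(cam):
    d=read_camera(cam); np.savez(''+cam+'.npz',**d)
    return d
def load(cam): return dict(np.load(''+cam+'.npz'))
def cloud(d):
    z=d['range_z'].astype(float); v,u=np.mgrid[:480,:640]
    X=np.stack([(u-d['cx'])/d['fx']*z,-(v-d['cy'])/d['fy']*z,-z,np.ones_like(z)],-1)
    P=(X@d['extrinsics'].T)[...,:3]; P[z<=0]=np.nan
    return P
def save(img,name): cv2.imwrite('pics/'+name+'.png',cv2.cvtColor(img,cv2.COLOR_RGB2BGR))
E
python3 - <<'E'
from h import *
for c in('scene','top'):
    d=snap(c); save(d['color'],c); print(c,d['fx'],d['extrinsics'].round(2).tolist())
print(state())
E
```

```text
pics
scene 480.6258522507957 [[0.34, -0.52, 0.78, 1411.2], [0.94, 0.21, -0.27, -283.87], [-0.02, 0.83, 0.56, 779.38], [0.0, 0.0, 0.0, 1.0]]
top 620.2558873976673 [[0.02, 1.0, -0.07, 411.83], [-1.0, 0.02, 0.03, 40.6], [0.03, 0.07, 1.0, 1436.14], [0.0, 0.0, 0.0, 1.0]]
{'t': 0.1, 'joints': array([-1.27857777e+00,  4.91519743e-01,  1.55937317e+00, -3.59009410e-06,
        1.09169815e+00, -1.05609246e-01]), 'qvel': array([ 0.00111116, -0.00161775, -0.00119755, -0.00113686,  0.0003907 ,
       -0.00044756]), 'tau': array([ 2.41066875e-03, -6.13621116e+01, -2.58606130e+01,  6.92953728e-02,
        4.70006804e-02, -5.42696580e-05]), 'eef_pos': array([ 242.0959853 , -576.00360627,  233.11274139]), 'tcp_rot': array([-3.14059947e+00, -1.02078948e-04,  3.97829410e-01]), 'ft_force': array([-0.98937051, -0.08925794,  0.10692508]), 'moment': array([-0.00602709, -0.00400764,  0.00863975]), 'grip_force': 0.0, 'opening': 0.9986648399369945}
```

View pics/scene.png

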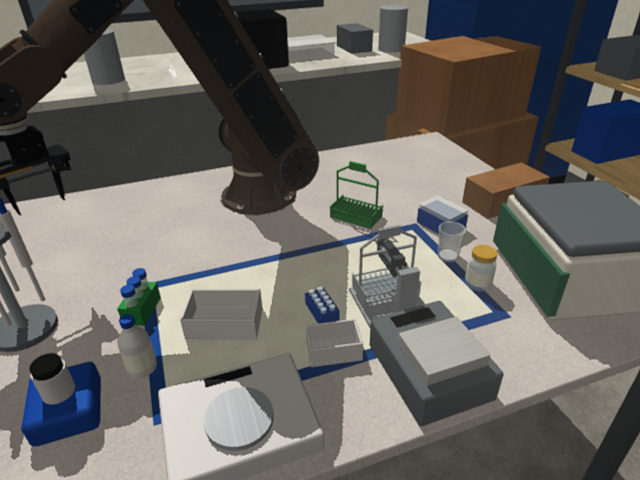

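View pics/top.png

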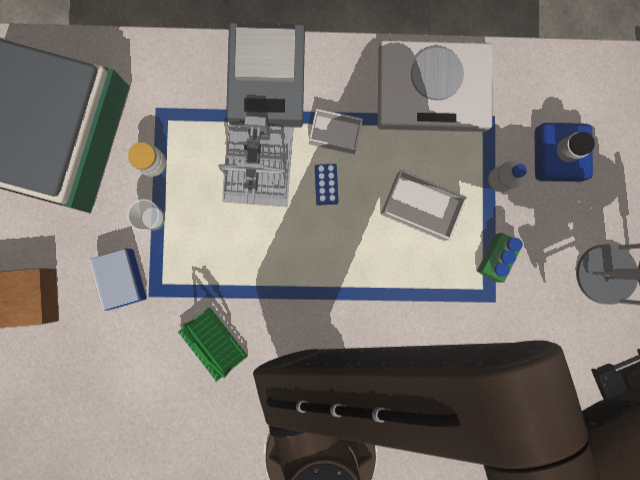

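The steel rack on the stand is at scene (385,270) and top (255,165). The green look-alike at scene (357,195), top (212,343), is the decoy. There are two white dishes in the top view: (423,205) is the larger and so the target, and (335,131) is the smaller. I'll enlarge the rack and dish to confirm.

```bash
python3 - <<'E'
from h import *
t=load('top'); s=load('scene')
a=cv2.resize(t['color'][105:225,205:305],(400,480),interpolation=cv2.INTER_CUBIC)
b=cv2.resize(s['color'][215:335,335:435],(400,480),interpolation=cv2.INTER_CUBIC)
save(np.hstack([a,b]),'crop1')
P=cloud(t)
# height layers around stand
S=P[100:225,205:305].reshape(-1,3)
for lo,hi in((120,135),(135,150),(150,170),(170,182),(182,196),(196,215)):
    m=(S[:,2]>lo)&(S[:,2]<hi); Q=S[m]
    if len(Q): print(lo,hi,len(Q),Q.min(0).round(),Q.max(0).round(),np.median(Q,0).round(1))
# dish rims
for n,(r0,r1,c0,c1),(lo,hi) in(('dish',(160,250,370,475),(53,70)),('small',(100,160,300,370),(43,58))):
    Q=P[r0:r1,c0:c1].reshape(-1,3); Q=Q[(Q[:,2]>lo)&(Q[:,2]<hi)]
    print(n,len(Q),cv2.minAreaRect(Q[:,:2].astype(np.float32)),np.median(Q[:,2]))
Q=P[155:215,305:345].reshape(-1,3);Q=Q[(Q[:,2]>30)&(Q[:,2]<60)]
print('tube',cv2.minAreaRect(Q[:,:2].astype(np.float32)),Q[:,2].max())
print('floor',np.nanmedian(P[260:280,180:250,2]))
E
```

```text
120 135 96 [556.  89. 120.] [726. 224. 135.] [656.  152.6 128.2]
135 150 411 [555.  89. 135.] [730. 225. 150.] [622.7 157.4 141.8]
150 170 596 [585.  90. 150.] [736. 226. 170.] [663.9 157.2 159.2]
170 182 61 [618.  94. 170.] [630. 219. 182.] [623.2 150.6 176.5]
182 196 88 [619. 110. 182.] [629. 201. 196.] [622.  152.8 188.2]
196 215 120 [619. 133. 196.] [629. 183. 210.] [623.6 156.7 204.8]
dish 560 ((568.2227783203125, -223.4366455078125), (162.42501831054688, 106.11124420166016), 68.19723510742188) 58.6996317409795
small 382 ((739.418212890625, -6.988487243652344), (136.71893310546875, 76.82804107666016), 78.4350814819336) 48.6267593591009
tube ((614.4983520507812, -1.3779449462890625), (90.34371948242188, 49.874961853027344), 3.717301368713379) 51.41727005863822
floor 0.04720542557288354
```

View pics/crop1.png

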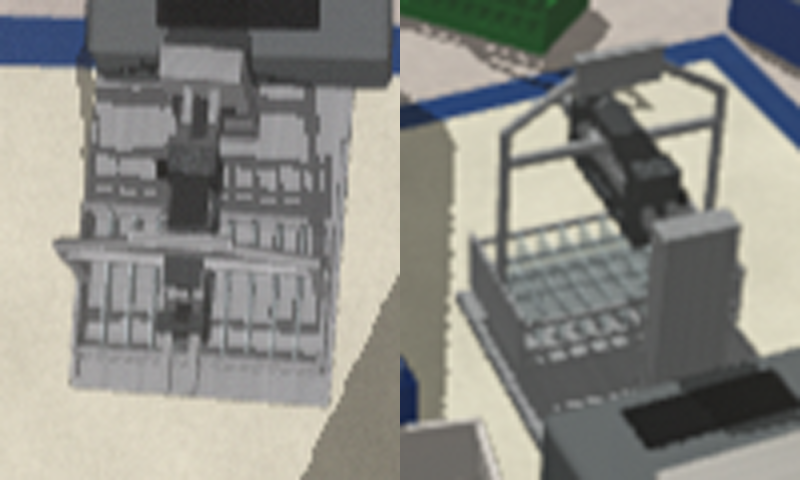

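The crop confirms it: a steel-grey rack hangs over the dark hook head, with the post on the far (+x) side, so the hook points towards the robot. The grip plate is at crop left (185,243). Next I'll fit the stand axis and the plate yaw.

```bash
python3 - <<'E'
from h import *
for c in('top','scene'):
    P=cloud(load(c)); Q=P.reshape(-1,3)
    box=lambda a,b,c_,d,e,f: Q[(Q[:,0]>a)&(Q[:,0]<b)&(Q[:,1]>c_)&(Q[:,1]<d)&(Q[:,2]>e)&(Q[:,2]<f)]
    g=box(605,640,90,225,196,215)
    if len(g):
        p=g[:,:2]; print(c,'plate',len(g),p.mean(0).round(1),p.min(0).round(1),p.max(0).round(1),np.percentile(g[:,2],[50,98]).round(1), cv2.minAreaRect(p.astype(np.float32)))
    h=box(605,645,80,235,170,215); vx,vy,x0,y0=cv2.fitLine(h[:,:2].astype(np.float32),cv2.DIST_HUBER,0,.01,.01).ravel()
    print('handle yaw',np.degrees(np.arctan2(vy,vx)),x0,y0)
    h=box(700,745,120,200,152,166); print('post',len(h),cv2.minAreaRect(h[:,:2].astype(np.float32)),np.median(h[:,2]))
    # hook: dark head + rails
    for lo,hi in((136,146),(146,156),(156,166)):
        r=box(540,715,140,178,lo,hi)
        if len(r):
            fl=cv2.fitLine(r[:,:2].astype(np.float32),cv2.DIST_HUBER,0,.01,.01).ravel()
            print('hook',lo,len(r),r[:,:2].min(0).round(1),r[:,:2].max(0).round(1),np.degrees(np.arctan2(fl[1],fl[0])),fl[2:])
    tray=box(500,740,60,250,6,18); print('tray',len(tray),cv2.minAreaRect(tray[:,:2].astype(np.float32)))
E
```

```text
top plate 120 [623.5 157. ] [618.9 132.6] [628.9 183.1] [204.8 208.7] ((623.9669189453125, 157.87974548339844), (50.64628982543945, 9.102228164672852), 87.39898681640625)
handle yaw 87.23714 622.9185 156.05856
post 191 ((725.6146850585938, 153.85629272460938), (43.822444915771484, 19.801326751708984), 86.8106460571289) 159.5071307194528
hook 136 210 [554.8 143.1] [714.1 176.7] 0.74989164 [624.7871  158.68768]
hook 146 102 [564.5 140.8] [679.7 176.4] -5.1194825 [612.2609  158.01505]
hook 156 286 [588.4 144.9] [682.7 169.1] -3.758383 [645.64844 157.86096]
tray 1439 ((620.02880859375, 155.29428100585938), (189.32020568847656, 240.1258544921875), 89.8980941772461)
scene plate 113 [627.9 156.2] [621.8 130.8] [632.6 183.1] [202.6 206.3] ((627.10400390625, 156.91375732421875), (52.21330642700195, 10.604727745056152), 88.95667266845703)
handle yaw 86.69234 628.3835 154.45575
post 159 ((727.3836059570312, 153.76416015625), (45.50450897216797, 21.999101638793945), 86.6391372680664) 157.95425407236644
hook 136 153 [566.6 140.4] [697.1 176.9] -0.37964007 [640.9803  151.07787]
hook 146 105 [587.4 142.2] [686.7 177.6] -2.1027644 [637.7905  151.66026]
hook 156 202 [608.2 141.8] [684.8 169.6] -3.2715483 [649.1702  157.18129]
tray 440 ((643.06005859375, 157.7286376953125), (152.2557373046875, 143.906494140625), 87.1461410522461)
```

Request:
{"op": "arm_command", "data": {
  "deltas": [
    {"dx":0.008,"dy":0.015,"dz":0.01,"yaw":1.5},
    {"dx":0.016,"dy":0.03,"dz":0.02,"yaw":3},
    {"dx":0.02,"dy":0.039,"dz":0.02,"yaw":3.5},
    {"dx":0.02,"dy":0.039,"yaw":3.5},
    {"dx":0.02,"dy":0.039,"yaw":3.5},
    {"dx":0.02,"dy":0.039,"yaw":3.5},
    {"dx":0.02,"dy":0.039,"yaw":3.5},
    {"dx":0.02,"dy":0.039,"yaw":3.5},
    {"dx":0.02,"dy":0.039,"yaw":3.5},
    {"dx":0.02,"dy":0.039,"yaw":3.5},
    {"dx":0.02,"dy":0.039,"yaw":3.5},
    {"dx":0.02,"dy":0.039,"yaw":3.5},
    {"dx":0.02,"dy":0.039,"yaw":3.5},
    {"dx":0.02,"dy":0.039,"yaw":3.5},
    {"dx":0.02,"dy":0.039,"yaw":3.5},
    {"dx":0.02,"dy":0.039,"yaw":3.5},
    {"dx":0.02,"dy":0.039,"yaw":3.5},
    {"dx":0.02,"dy":0.039,"yaw":3.5},
    {"dx":0.02,"dy":0.039,"yaw":3.5},
    {"dx":0.018,"dy":0.025,"dz":0.01,"yaw":3.5}
  ]
}}

```text
$.deltas[3]: bad value
```

```bash
python3 - <<'E'
from h import *
d=snap('wrist'); save(d['color'],'w1'); s=state(); print(s['t'],s['eef_pos'],np.degrees(s['tcp_rot']),s['ft_force'])
Q=cloud(d).reshape(-1,3)
for lo,hi in((196,215),(150,166)):
    g=Q[(Q[:,0]>580)&(Q[:,0]<745)&(Q[:,1]>90)&(Q[:,1]<225)&(Q[:,2]>lo)&(Q[:,2]<hi)]
    if lo>190: g=g[(abs(g[:,0]-625)<20)]
    if len(g): print(lo,len(g),cv2.minAreaRect(g[:,:2].astype(np.float32)),g.mean(0),g.min(0),g.max(0))
E
```

```text
0.15 [ 242.08530259 -576.02769373  233.21279896] [-1.79951915e+02 -2.91821543e-03  2.27940777e+01] [0.70936587 0.30146871 0.50319432]
```

View pics/w1.png

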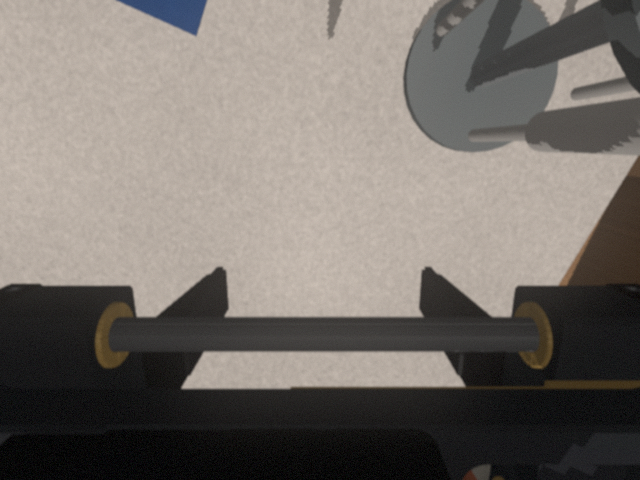

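The move was refused because every row needs all four numbers. The wrist picture only shows bare bench and the fingers at (225,290) and (430,290), so I'll resend the move.

Request:
{"op": "arm_command", "data": {
  "deltas": [
    {"dx":0.008,"dy":0.015,"dz":0.01,"yaw":1.5},
    {"dx":0.016,"dy":0.03,"dz":0.02,"yaw":3},
    {"dx":0.02,"dy":0.039,"dz":0.02,"yaw":3.5},
    {"dx":0.02,"dy":0.039,"dz":0,"yaw":3.5},
    {"dx":0.02,"dy":0.039,"dz":0,"yaw":3.5},
    {"dx":0.02,"dy":0.039,"dz":0,"yaw":3.5},
    {"dx":0.02,"dy":0.039,"dz":0,"yaw":3.5},
    {"dx":0.02,"dy":0.039,"dz":0,"yaw":3.5},
    {"dx":0.02,"dy":0.039,"dz":0,"yaw":3.5},
    {"dx":0.02,"dy":0.039,"dz":0,"yaw":3.5},
    {"dx":0.02,"dy":0.039,"dz":0,"yaw":3.5},
    {"dx":0.02,"dy":0.039,"dz":0,"yaw":3.5},
    {"dx":0.02,"dy":0.039,"dz":0,"yaw":3.5},
    {"dx":0.02,"dy":0.039,"dz":0,"yaw":3.5},
    {"dx":0.02,"dy":0.039,"dz":0,"yaw":3.5},
    {"dx":0.02,"dy":0.039,"dz":0,"yaw":3.5},
    {"dx":0.02,"dy":0.039,"dz":0,"yaw":3.5},
    {"dx":0.02,"dy":0.039,"dz":0,"yaw":3.5},
    {"dx":0.02,"dy":0.039,"dz":0,"yaw":3.5},
    {"dx":0.018,"dy":0.025,"dz":0,"yaw":3.7}
  ]
}}

```text
t: 2.15
eef_pos: [623.8, 160.2, 284.3]
tcp_rot: [3.141, -0.0, 1.585]
ft_force: [0.1, -0.8, 0.1]
opening: 1.004
grip_force: 0.0
```

```bash
python3 - <<'E'
from h import *
d=snap('wrist'); save(d['color'],'w2'); s=state(); print(s['t'],s['eef_pos'],np.degrees(s['tcp_rot']),s['ft_force'])
Q=cloud(d).reshape(-1,3)
for lo,hi in((196,215),(150,166)):
    g=Q[(Q[:,0]>580)&(Q[:,0]<745)&(Q[:,1]>90)&(Q[:,1]<225)&(Q[:,2]>lo)&(Q[:,2]<hi)]
    if lo>190: g=g[(abs(g[:,0]-625)<20)]
    if len(g): print(lo,len(g),cv2.minAreaRect(g[:,:2].astype(np.float32)),g.mean(0),g.min(0),g.max(0))
E
```

```text
2.2 [625.59596235 162.53245543 283.81282043] [ 1.79943395e+02 -7.13179743e-02  9.11039773e+01] [-3.90566369  0.78526522 -1.7524459 ]
196 965 ((624.3721923828125, 158.05909729003906), (51.839080810546875, 8.016728401184082), 87.18986511230469) [624.38319332 159.63939305 206.26558792] [619.22451191 132.10088936 196.13996859] [629.28986743 183.9175612  208.49310999]
150 4222 ((663.5331420898438, 179.69654846191406), (79.30171966552734, 150.0028839111328), 82.73124694824219) [671.16937146 158.3384912  159.40194131] [586.22479976 132.3841847  150.00326223] [736.38292471 224.68843403 165.89635838]
```

View pics/w2.png

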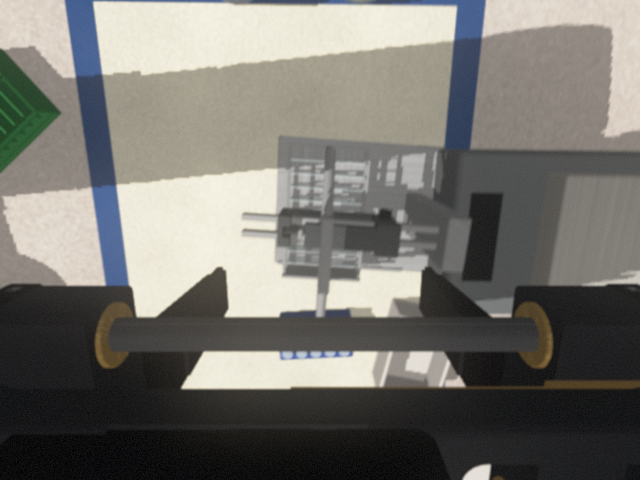

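Wrist view: the plate lies along the column at (326,150–290), midway between the open fingers, and the hook rails are at (260,215–232). I'll correct the yaw by −3.3° and descend.

Request:
{"op": "arm_command", "data": {
  "deltas": [
    {"dx":0,"dy":0.001,"dz":-0.005,"yaw":-1.5},
    {"dx":0,"dy":0,"dz":-0.012,"yaw":-1.8},
    {"dx":0,"dy":0,"dz":-0.02,"yaw":0},
    {"dx":0,"dy":0,"dz":-0.02,"yaw":0},
    {"dx":0,"dy":0,"dz":-0.015,"yaw":0},
    {"dx":0,"dy":0,"dz":-0.01,"yaw":0},
    {"dx":0,"dy":0,"dz":-0.004,"yaw":0},
    {"dx":0,"dy":0,"dz":0,"yaw":0},
    {"dx":0,"dy":0,"dz":0,"yaw":0}
  ]
}}

```text
t: 3.1
eef_pos: [624.3, 157.7, 198.4]
tcp_rot: [3.141, -0.0, 1.521]
ft_force: [-0.0, -0.2, 0.5]
opening: 1.0
grip_force: 0.0
```

Request:
{"op": "arm_command", "data": {
  "deltas": [
    {"dx":0,"dy":0,"dz":0,"yaw":0},
    {"dx":0,"dy":0,"dz":0,"yaw":0},
    {"dx":0,"dy":0,"dz":0,"yaw":0},
    {"dx":0,"dy":0,"dz":0,"yaw":0},
    {"dx":0,"dy":0,"dz":0,"yaw":0}
  ],
  "gripper": 0.014
}}

```text
t: 3.6
eef_pos: [624.2, 157.8, 197.7]
tcp_rot: [3.141, 0.0, 1.522]
ft_force: [-0.0, 0.3, 0.4]
opening: 0.636
grip_force: 0.0
```

Request:
{"op": "arm_command", "data": {
  "deltas": [
    {"dx":0,"dy":0,"dz":0,"yaw":0},
    {"dx":0,"dy":0,"dz":0,"yaw":0},
    {"dx":0,"dy":0,"dz":0,"yaw":0},
    {"dx":0,"dy":0,"dz":0,"yaw":0},
    {"dx":0,"dy":0,"dz":0,"yaw":0},
    {"dx":0,"dy":0,"dz":0,"yaw":0},
    {"dx":0,"dy":0,"dz":0,"yaw":0},
    {"dx":0,"dy":0,"dz":0,"yaw":0}
  ],
  "gripper": 0.014
}}

```text
t: 4.4
eef_pos: [624.2, 157.8, 197.7]
tcp_rot: [3.142, 0.0, 1.522]
ft_force: [0.1, -1.0, 0.5]
opening: 0.152
grip_force: 0.0
```

Request:
{"op": "arm_command", "data": {
  "deltas": [
    {"dx":0,"dy":0,"dz":0,"yaw":0},
    {"dx":0,"dy":0,"dz":0,"yaw":0},
    {"dx":0,"dy":0,"dz":0,"yaw":0},
    {"dx":0,"dy":0,"dz":0,"yaw":0},
    {"dx":0,"dy":0,"dz":0,"yaw":0},
    {"dx":0,"dy":0,"dz":0,"yaw":0}
  ],
  "gripper": 0.0
}}

```text
t: 5.0
eef_pos: [624.2, 157.8, 197.7]
tcp_rot: [3.141, 0.0, 1.522]
ft_force: [0.1, 0.0, -0.4]
opening: 0.078
grip_force: 30.0
```

Request:
{"op": "arm_command", "data": {
  "deltas": [
    {"dx":0,"dy":0,"dz":0.0005,"yaw":0},
    {"dx":0,"dy":0,"dz":0.0005,"yaw":0},
    {"dx":0,"dy":0,"dz":0.0005,"yaw":0},
    {"dx":0,"dy":0,"dz":0.0,"yaw":0},
    {"dx":0,"dy":0,"dz":0,"yaw":0}
  ]
}}

```text
t: 5.5
eef_pos: [624.1, 157.8, 199.0]
tcp_rot: [-3.141, 0.0, 1.522]
ft_force: [0.2, 0.6, -3.6]
opening: 0.079
grip_force: 30.0
```

Request:
{"op": "arm_command", "data": {
  "deltas": [
    {"dx":-0.003,"dy":0.00015,"dz":0,"yaw":0},
    {"dx":-0.003,"dy":0.00015,"dz":0,"yaw":0},
    {"dx":-0.002,"dy":0.0001,"dz":0,"yaw":0},
    {"dx":0,"dy":0,"dz":0,"yaw":0},
    {"dx":0,"dy":0,"dz":0,"yaw":0}
  ]
}}

```text
t: 6.0
eef_pos: [616.2, 158.2, 199.2]
tcp_rot: [3.141, -0.0, 1.522]
ft_force: [0.4, 0.1, -3.9]
opening: 0.082
grip_force: 30.0
```

Request:
{"op": "arm_command", "data": {
  "deltas": [
    {"dx":-0.003,"dy":0.00015,"dz":0,"yaw":0},
    {"dx":-0.003,"dy":0.00015,"dz":0,"yaw":0},
    {"dx":-0.003,"dy":0.00015,"dz":0,"yaw":0},
    {"dx":-0.003,"dy":0.00015,"dz":0,"yaw":0},
    {"dx":0,"dy":0,"dz":0,"yaw":0},
    {"dx":0,"dy":0,"dz":0,"yaw":0}
  ]
}}

```text
t: 6.6
eef_pos: [604.4, 158.8, 199.4]
tcp_rot: [3.141, -0.0, 1.522]
ft_force: [4.1, 0.0, -3.3]
opening: 0.084
grip_force: 30.0
```

Request:
{"op": "arm_command", "data": {
  "deltas": [
    {"dx":-0.002,"dy":0.0001,"dz":0,"yaw":0},
    {"dx":-0.002,"dy":0.0001,"dz":0,"yaw":0},
    {"dx":-0.002,"dy":0.0001,"dz":0,"yaw":0},
    {"dx":0,"dy":0,"dz":0,"yaw":0},
    {"dx":0,"dy":0,"dz":0,"yaw":0}
  ]
}}

```text
t: 7.1
eef_pos: [599.3, 159.0, 199.4]
tcp_rot: [3.138, -0.0, 1.522]
ft_force: [10.6, 0.1, -5.4]
opening: 0.079
grip_force: 30.0
```

Request:
{"op": "arm_command", "data": {
  "deltas": [
    {"dx":0.0015,"dy":-0.0001,"dz":0,"yaw":0},
    {"dx":0.0015,"dy":0,"dz":0,"yaw":0},
    {"dx":0,"dy":0,"dz":0,"yaw":0},
    {"dx":0,"dy":0,"dz":0,"yaw":0}
  ]
}}

```text
t: 7.5
eef_pos: [601.1, 159.0, 199.4]
tcp_rot: [3.141, -0.0, 1.522]
ft_force: [3.4, -0.6, 0.2]
opening: 0.083
grip_force: 30.0
```

```bash
python3 - <<'E'
from h import *
d=snap('scene'); s=state(); print(s['t'],s['eef_pos'],s['ft_force'],s['moment'])
save(cv2.resize(d['color'][215:315,335:435],(600,600),interpolation=cv2.INTER_CUBIC),'s2')
E
```

```text
7.55 [601.10481794 159.01828263 199.39580757] [ 3.74875438 -0.45022712  0.81260129] [-0.18322591 -0.91740419  0.0131899 ]
```

View pics/s2.png

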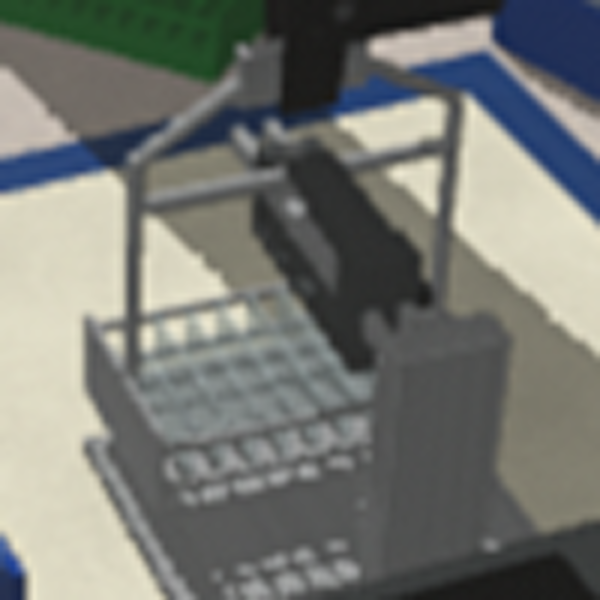

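The scene crop shows the rung entering the head at (285,175), near its front end, with the rails poking out at (245,140). The 10.6 N reading could be the nose or something before it, so I'll check against the head geometry in the earlier wrist depth.

```bash
python3 - <<'E'
from h import *
for c in('wrist','top'):
    Q=cloud(load(c)).reshape(-1,3); o=np.array([626.8,158.1-.13]); th=np.radians(-2.8)
    R=np.array([[np.cos(th),-np.sin(th)],[np.sin(th),np.cos(th)]]); p=(Q[:,:2]-o)@R
    print(c)
    for x in range(-78,0,3):
        m=(p[:,0]>=x)&(p[:,0]<x+3)&(abs(p[:,1])<25)&(Q[:,2]>105)&(Q[:,2]<170)
        z=Q[m,2]; y=p[m,1]
        f=lambda a: (np.median(z[a]).round(1),a.sum(),y[a].min().round(),y[a].max().round()) if a.sum()>2 else '-'
        print(x,f((z>130)&(z<146)),f((z>=146)&(z<155.5)),f(z>=155.5))
E
```

```text
wrist
-78 - - -
-75 - - -
-72 (np.float64(140.3), np.int64(50), np.float64(-7.0), np.float64(12.0)) - -
-69 (np.float64(140.4), np.int64(62), np.float64(-7.0), np.float64(12.0)) - -
-66 (np.float64(140.4), np.int64(67), np.float64(-7.0), np.float64(12.0)) - -
-63 (np.float64(140.2), np.int64(65), np.float64(-7.0), np.float64(12.0)) - -
-60 (np.float64(140.4), np.int64(58), np.float64(-7.0), np.float64(12.0)) - -
-57 (np.float64(140.4), np.int64(66), np.float64(-7.0), np.float64(12.0)) - -
-54 (np.float64(140.3), np.int64(60), np.float64(-7.0), np.float64(12.0)) - -
-51 (np.float64(140.4), np.int64(64), np.float64(-7.0), np.float64(12.0)) - -
-48 (np.float64(140.4), np.int64(59), np.float64(-7.0), np.float64(12.0)) - -
-45 (np.float64(140.5), np.int64(61), np.float64(-8.0), np.float64(12.0)) - -
-42 (np.float64(138.9), np.int64(7), np.float64(15.0), np.float64(15.0)) (np.float64(152.7), np.int64(67), np.float64(-10.0), np.float64(15.0)) -
-39 (np.float64(140.2), np.int64(28), np.float64(-2.0), np.float64(15.0)) (np.float64(152.6), np.int64(126), np.float64(-11.0), np.float64(15.0)) -

[... 3792 characters left out ...]
 np.int64(12), np.float64(-6.0), np.float64(10.0))
-12 - - (np.float64(159.4), np.int64(15), np.float64(-7.0), np.float64(10.0))
-9 (np.float64(145.0), np.int64(3), np.float64(-11.0), np.float64(24.0)) (np.float64(147.1), np.int64(9), np.float64(-24.0), np.float64(20.0)) (np.float64(159.0), np.int64(11), np.float64(-8.0), np.float64(11.0))
-6 (np.float64(144.5), np.int64(6), np.float64(-22.0), np.float64(23.0)) (np.float64(148.2), np.int64(14), np.float64(-24.0), np.float64(24.0)) (np.float64(159.4), np.int64(15), np.float64(-8.0), np.float64(11.0))
-3 (np.float64(145.4), np.int64(5), np.float64(-19.0), np.float64(23.0)) (np.float64(147.9), np.int64(8), np.float64(-24.0), np.float64(20.0)) -
```

The depth profile gives the guard end at about −20, the nose from −32 to −43, so s≈12 and the mouth is centred at about world x 601. This agrees with the stop felt at 599.3. I'm in the mouth, so I'll lift gently.

Request:
{"op": "arm_command", "data": {
  "deltas": [
    {"dx":0,"dy":0,"dz":0.0015,"yaw":0},
    {"dx":0,"dy":0,"dz":0.0015,"yaw":0},
    {"dx":0,"dy":0,"dz":0.001,"yaw":0},
    {"dx":0,"dy":0,"dz":0,"yaw":0}
  ]
}}

```text
t: 7.95
eef_pos: [601.1, 159.0, 203.2]
tcp_rot: [-3.142, 0.0, 1.522]
ft_force: [3.4, -0.7, -3.5]
opening: 0.083
grip_force: 30.0
```

Request:
{"op": "arm_command", "data": {
  "deltas": [
    {"dx":0,"dy":0,"dz":0.0015,"yaw":0},
    {"dx":0,"dy":0,"dz":0.0015,"yaw":0},
    {"dx":0,"dy":0,"dz":0.001,"yaw":0},
    {"dx":0,"dy":0,"dz":0,"yaw":0}
  ]
}}

```text
t: 8.35
eef_pos: [601.1, 159.0, 207.4]
tcp_rot: [3.141, -0.0, 1.522]
ft_force: [3.2, -0.0, -3.6]
opening: 0.08
grip_force: 30.0
```

Request:
{"op": "arm_command", "data": {
  "deltas": [
    {"dx":0,"dy":0,"dz":0.003,"yaw":0},
    {"dx":0,"dy":0,"dz":0.003,"yaw":0},
    {"dx":0,"dy":0,"dz":0.003,"yaw":0},
    {"dx":0,"dy":0,"dz":0.003,"yaw":0},
    {"dx":0,"dy":0,"dz":0,"yaw":0},
    {"dx":0,"dy":0,"dz":0,"yaw":0}
  ]
}}

```text
t: 8.95
eef_pos: [600.9, 159.0, 219.1]
tcp_rot: [-3.141, 0.0, 1.522]
ft_force: [0.2, 0.3, -3.2]
opening: 0.083
grip_force: 30.0
```

The rung is free above the nose. I'll raise 4 mm more and carry it outwards.

Request:
{"op": "arm_command", "data": {
  "deltas": [
    {"dx":0,"dy":0,"dz":0.002,"yaw":0},
    {"dx":0,"dy":0,"dz":0.002,"yaw":0},
    {"dx":-0.002,"dy":0.0001,"dz":0,"yaw":0},
    {"dx":-0.004,"dy":0.0002,"dz":0,"yaw":0},
    {"dx":-0.007,"dy":0.0003,"dz":0,"yaw":0},
    {"dx":-0.01,"dy":0.0005,"dz":0,"yaw":0},
    {"dx":-0.012,"dy":0.0006,"dz":0,"yaw":0},
    {"dx":-0.014,"dy":0.0007,"dz":0,"yaw":0},
    {"dx":-0.014,"dy":0.0007,"dz":0,"yaw":0},
    {"dx":-0.014,"dy":0.0007,"dz":0,"yaw":0},
    {"dx":-0.012,"dy":0.0006,"dz":0,"yaw":0},
    {"dx":-0.009,"dy":0.0005,"dz":0,"yaw":0},
    {"dx":-0.005,"dy":0.0003,"dz":0,"yaw":0},
    {"dx":-0.002,"dy":0,"dz":0,"yaw":0},
    {"dx":0,"dy":0,"dz":0,"yaw":0}
  ]
}}

```text
t: 10.45
eef_pos: [496.2, 164.2, 223.2]
tcp_rot: [3.141, -0.0, 1.522]
ft_force: [0.5, 0.4, -4.3]
opening: 0.083
grip_force: 30.0
```

Request:
{"op": "arm_command", "data": {
  "deltas": [
    {"dx":0,"dy":0,"dz":0.004,"yaw":0},
    {"dx":0,"dy":0,"dz":0.008,"yaw":0},
    {"dx":0,"dy":0,"dz":0.012,"yaw":0},
    {"dx":0,"dy":0,"dz":0.012,"yaw":0},
    {"dx":0,"dy":0,"dz":0.012,"yaw":0},
    {"dx":0,"dy":0,"dz":0.008,"yaw":0},
    {"dx":0,"dy":0,"dz":0.004,"yaw":0},
    {"dx":0,"dy":0,"dz":0,"yaw":0}
  ]
}}

```text
t: 11.25
eef_pos: [496.2, 164.2, 283.7]
tcp_rot: [3.141, -0.0, 1.522]
ft_force: [-0.1, 0.4, -2.9]
opening: 0.081
grip_force: 30.0
```

```bash
python3 - <<'E'
from h import *
d=snap('scene'); s=state(); print(s['t'],s['eef_pos'],s['ft_force'])
a=cv2.resize(d['color'][120:360,160:480],(640,480),interpolation=cv2.INTER_CUBIC); save(a,'s3')
E
```

```text
11.3 [496.05354226 164.16916368 283.16900882] [ 0.116313   -0.33757015 -3.6398941 ]
```

View pics/s3.png

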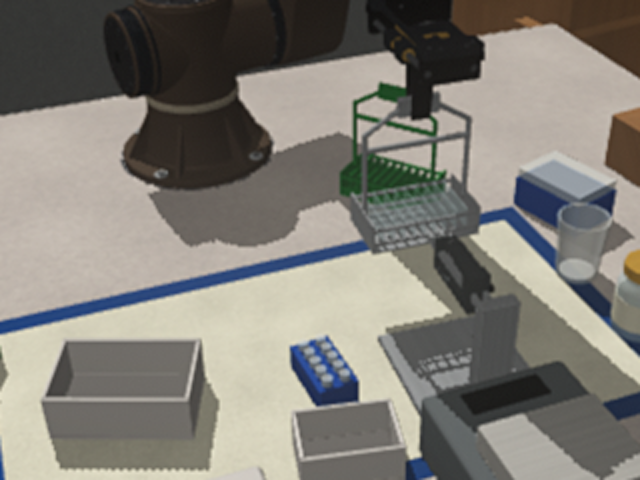

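The scene view shows the rack upright and free below the gripper at (415,190), with nothing disturbed. I'll carry it over to the large dish.

Request:
{"op": "arm_command", "data": {
  "deltas": [
    {"dx":0.001,"dy":-0.006,"dz":0,"yaw":-0.3},
    {"dx":0.002,"dy":-0.012,"dz":0,"yaw":-0.6},
    {"dx":0.003,"dy":-0.018,"dz":0,"yaw":-0.9},
    {"dx":0.0043,"dy":-0.0225,"dz":0,"yaw":-1.1},
    {"dx":0.0043,"dy":-0.0225,"dz":0,"yaw":-1.1},
    {"dx":0.0043,"dy":-0.0225,"dz":0,"yaw":-1.1},
    {"dx":0.0043,"dy":-0.0225,"dz":0,"yaw":-1.1},
    {"dx":0.0043,"dy":-0.0225,"dz":0,"yaw":-1.1},
    {"dx":0.0043,"dy":-0.0225,"dz":0,"yaw":-1.1},
    {"dx":0.0043,"dy":-0.0225,"dz":0,"yaw":-1.1},
    {"dx":0.0043,"dy":-0.0225,"dz":0,"yaw":-1.1},
    {"dx":0.0043,"dy":-0.0225,"dz":0,"yaw":-1.1},
    {"dx":0.0043,"dy":-0.0225,"dz":0,"yaw":-1.1},
    {"dx":0.0043,"dy":-0.0225,"dz":0,"yaw":-1.1},
    {"dx":0.0043,"dy":-0.0225,"dz":0,"yaw":-1.1},
    {"dx":0.0043,"dy":-0.0225,"dz":0,"yaw":-1.1},
    {"dx":0.0043,"dy":-0.0225,"dz":0,"yaw":-1.1},
    {"dx":0.0043,"dy":-0.0185,"dz":0,"yaw":-1},
    {"dx":0.001,"dy":-0.012,"dz":0,"yaw":-0.5},
    {"dx":0.0008,"dy":-0.006,"dz":0,"yaw":-0.3}
  ]
}}

```text
t: 13.3
eef_pos: [568.2, -224.5, 282.8]
tcp_rot: [-3.141, -0.0, 1.189]
ft_force: [-0.3, 0.5, -3.2]
opening: 0.08
grip_force: 30.0
```

Request:
{"op": "arm_command", "data": {
  "deltas": [
    {"dx":0,"dy":0,"dz":0,"yaw":0},
    {"dx":0,"dy":0,"dz":0,"yaw":0},
    {"dx":0,"dy":0,"dz":0,"yaw":0}
  ]
}}

```text
t: 13.6
eef_pos: [568.4, -222.5, 283.3]
tcp_rot: [3.142, -0.0, 1.191]
ft_force: [-0.1, 1.4, -3.1]
opening: 0.083
grip_force: 30.0
```

```bash
python3 - <<'E'
from h import *
old=load('top'); s=state(); print(s['t'],s['eef_pos'],np.degrees(s['tcp_rot']),s['ft_force'])
for c in('top','scene','wrist'):
    d=snap(c); Q=cloud(d).reshape(-1,3); Q=Q[(abs(Q[:,0]-568)<110)&(abs(Q[:,1]+223)<110)]
    for n,lo,hi in(('rim',54,66),('boxtop',145,165),('box',108,165),('rung',225,245)):
        g=Q[(Q[:,2]>lo)&(Q[:,2]<hi)]
        if len(g)>5: print(c,n,len(g),cv2.minAreaRect(g[:,:2].astype(np.float32)),np.median(g[:,2]).round(1))
    if c=='wrist': save(d['color'],'w3')
E
```

```text
13.6 [ 568.41321915 -222.53656223  283.29348626] [ 1.79996324e+02 -5.43330901e-03  6.82455472e+01] [-0.08424967  1.37275472 -3.09348673]
top rim 180 ((585.6802368164062, -179.40020751953125), (68.11983489990234, 106.3681640625), 68.6521224975586) 58.8
top boxtop 152 ((585.2487182617188, -178.8678436279297), (48.910709381103516, 84.63426971435547), 67.25436401367188) 148.1
top box 877 ((583.95751953125, -181.46682739257812), (54.5264892578125, 85.47168731689453), 67.78133392333984) 120.3
top rung 62 ((586.01513671875, -175.17298889160156), (38.31312942504883, 6.538352966308594), 68.81952667236328) 232.8
scene rim 383 ((573.0230102539062, -224.4430389404297), (162.5576171875, 106.54698181152344), 68.82611846923828) 57.9
scene boxtop 325 ((570.3074951171875, -222.28045654296875), (140.42730712890625, 87.18634033203125), 67.9249038696289) 147.3
scene box 2341 ((571.615478515625, -222.56570434570312), (140.91893005371094, 89.74761962890625), 67.95799255371094) 131.1
scene rung 293 ((572.0523071289062, -223.50830078125), (139.5411834716797, 8.990015029907227), 67.376708984375) 230.7
wrist rim 635 ((597.1796264648438, -152.45443725585938), (9.530259132385254, 104.49244689941406), 68.25770568847656) 60.3
wrist boxtop 2630 ((573.188720703125, -210.69845581054688), (114.5660629272461, 84.00581359863281), 68.3365249633789) 147.9
wrist box 12162 ((570.9002075195312, -216.45455932617188), (126.88673400878906, 84.21281433105469), 68.2901382446289) 125.2
wrist rung 10 ((590.8553466796875, -160.09457397460938), (8.820483207702637, 2.0176315307617188), 34.8965950012207) 230.7
```

View pics/w3.png

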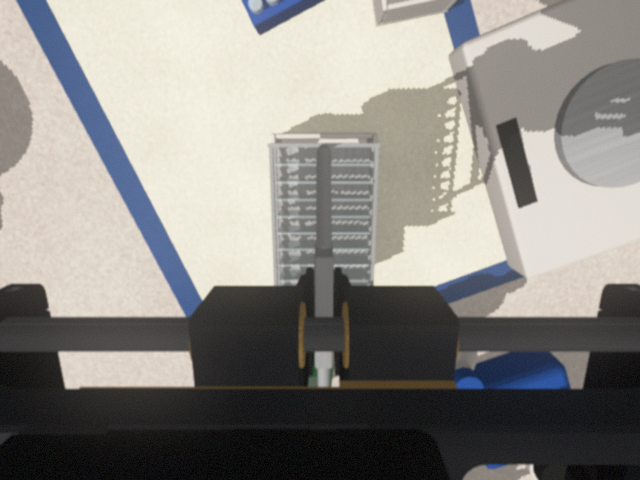

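The wrist view shows the rack centred over the dish, with the far dish rim at (322,138) just outside the box edge. The offset is under 1 mm, so I'll nudge it and lower.

Request:
{"op": "arm_command", "data": {
  "deltas": [
    {"dx":0.0007,"dy":-0.0004,"dz":-0.004,"yaw":0},
    {"dx":0,"dy":0,"dz":-0.007,"yaw":0},
    {"dx":0,"dy":0,"dz":-0.01,"yaw":0},
    {"dx":0,"dy":0,"dz":-0.01,"yaw":0},
    {"dx":0,"dy":0,"dz":-0.007,"yaw":0},
    {"dx":0,"dy":0,"dz":-0.004,"yaw":0},
    {"dx":0,"dy":0,"dz":0,"yaw":0},
    {"dx":0,"dy":0,"dz":-0.004,"yaw":0},
    {"dx":0,"dy":0,"dz":-0.005,"yaw":0},
    {"dx":0,"dy":0,"dz":-0.005,"yaw":0},
    {"dx":0,"dy":0,"dz":-0.005,"yaw":0},
    {"dx":0,"dy":0,"dz":-0.003,"yaw":0},
    {"dx":0,"dy":0,"dz":0,"yaw":0}
  ]
}}

```text
t: 15.05
eef_pos: [569.0, -223.6, 218.6]
tcp_rot: [-3.141, -0.0, 1.19]
ft_force: [-0.5, 0.0, -3.2]
opening: 0.083
grip_force: 30.0
```

Request:
{"op": "arm_command", "data": {
  "deltas": [
    {"dx":0,"dy":0,"dz":-0.004,"yaw":0},
    {"dx":0,"dy":0,"dz":-0.006,"yaw":0},
    {"dx":0,"dy":0,"dz":-0.006,"yaw":0},
    {"dx":0,"dy":0,"dz":-0.006,"yaw":0},
    {"dx":0,"dy":0,"dz":-0.005,"yaw":0},
    {"dx":0,"dy":0,"dz":-0.004,"yaw":0},
    {"dx":0,"dy":0,"dz":-0.002,"yaw":0},
    {"dx":0,"dy":0,"dz":0,"yaw":0},
    {"dx":0,"dy":0,"dz":0,"yaw":0}
  ]
}}

```text
t: 15.95
eef_pos: [569.2, -223.7, 186.3]
tcp_rot: [3.141, 0.0, 1.19]
ft_force: [-0.6, 0.2, -3.2]
opening: 0.086
grip_force: 30.0
```

Request:
{"op": "arm_command", "data": {
  "deltas": [
    {"dx":0,"dy":0,"dz":-0.001,"yaw":0},
    {"dx":0,"dy":0,"dz":-0.001,"yaw":0},
    {"dx":0,"dy":0,"dz":-0.001,"yaw":0},
    {"dx":0,"dy":0,"dz":-0.001,"yaw":0},
    {"dx":0,"dy":0,"dz":0,"yaw":0},
    {"dx":0,"dy":0,"dz":0,"yaw":0}
  ]
}}

```text
t: 16.55
eef_pos: [569.1, -223.7, 182.1]
tcp_rot: [3.142, 0.0, 1.19]
ft_force: [0.6, 0.1, -3.2]
opening: 0.082
grip_force: 30.0
```

Request:
{"op": "arm_command", "data": {
  "deltas": [
    {"dx":0,"dy":0,"dz":-0.0007,"yaw":0},
    {"dx":0,"dy":0,"dz":-0.0007,"yaw":0},
    {"dx":0,"dy":0,"dz":-0.0006,"yaw":0},
    {"dx":0,"dy":0,"dz":0,"yaw":0},
    {"dx":0,"dy":0,"dz":0,"yaw":0}
  ]
}}

```text
t: 17.05
eef_pos: [569.1, -223.7, 180.1]
tcp_rot: [3.142, -0.0, 1.19]
ft_force: [0.5, 0.6, -3.6]
opening: 0.078
grip_force: 30.0
```

Request:
{"op": "arm_command", "data": {
  "deltas": [
    {"dx":0,"dy":0,"dz":-0.0005,"yaw":0},
    {"dx":0,"dy":0,"dz":-0.0005,"yaw":0},
    {"dx":0,"dy":0,"dz":0,"yaw":0},
    {"dx":0,"dy":0,"dz":0,"yaw":0}
  ]
}}

```text
t: 17.45
eef_pos: [569.2, -223.7, 179.2]
tcp_rot: [3.142, 0.0, 1.19]
ft_force: [0.1, 0.5, -3.4]
opening: 0.083
grip_force: 30.0
```

Request:
{"op": "arm_command", "data": {
  "deltas": [
    {"dx":0,"dy":0,"dz":-0.0005,"yaw":0},
    {"dx":0,"dy":0,"dz":-0.0005,"yaw":0},
    {"dx":0,"dy":0,"dz":0,"yaw":0},
    {"dx":0,"dy":0,"dz":0,"yaw":0}
  ]
}}

```text
t: 17.85
eef_pos: [569.2, -223.7, 178.2]
tcp_rot: [3.141, -0.0, 1.19]
ft_force: [0.9, 0.2, -3.2]
opening: 0.084
grip_force: 30.0
```

Request:
{"op": "arm_command", "data": {
  "deltas": [
    {"dx":0,"dy":0,"dz":-0.0005,"yaw":0},
    {"dx":0,"dy":0,"dz":-0.0003,"yaw":0},
    {"dx":0,"dy":0,"dz":0,"yaw":0},
    {"dx":0,"dy":0,"dz":0,"yaw":0}
  ]
}}

```text
t: 18.25
eef_pos: [569.3, -223.5, 178.1]
tcp_rot: [3.141, -0.0, 1.19]
ft_force: [-0.9, 4.0, 5.7]
opening: 0.082
grip_force: 30.0
```

It touched down at the expected height. I'll ease off the pressure slightly and release.

Request:
{"op": "arm_command", "data": {
  "deltas": [
    {"dx":0,"dy":0,"dz":0.0005,"yaw":0},
    {"dx":0,"dy":0,"dz":0,"yaw":0}
  ]
}}

```text
t: 18.45
eef_pos: [569.2, -223.6, 178.1]
tcp_rot: [3.141, -0.0, 1.19]
ft_force: [-0.7, 2.3, 3.5]
opening: 0.084
grip_force: 30.0
```

Request:
{"op": "arm_command", "data": {
  "deltas": [
    {"dx":0,"dy":0,"dz":0,"yaw":0},
    {"dx":0,"dy":0,"dz":0,"yaw":0},
    {"dx":0,"dy":0,"dz":0,"yaw":0},
    {"dx":0,"dy":0,"dz":0,"yaw":0},
    {"dx":0,"dy":0,"dz":0,"yaw":0},
    {"dx":0,"dy":0,"dz":0,"yaw":0},
    {"dx":0,"dy":0,"dz":0,"yaw":0}
  ],
  "gripper": 0.05
}}

```text
t: 19.15
eef_pos: [569.1, -223.7, 177.8]
tcp_rot: [3.142, 0.0, 1.19]
ft_force: [-0.4, -0.2, -0.0]
opening: 0.518
grip_force: 0.0
```

Released. Now I'll rise clear and check.

Request:
{"op": "arm_command", "data": {
  "deltas": [
    {"dx":0,"dy":0,"dz":0.005,"yaw":0},
    {"dx":0,"dy":0,"dz":0.01,"yaw":0},
    {"dx":0,"dy":0,"dz":0.015,"yaw":0},
    {"dx":0,"dy":0,"dz":0.02,"yaw":0},
    {"dx":0,"dy":0,"dz":0.02,"yaw":0},
    {"dx":0,"dy":0,"dz":0.02,"yaw":0},
    {"dx":0,"dy":0,"dz":0.02,"yaw":0},
    {"dx":0,"dy":0,"dz":0.01,"yaw":0},
    {"dx":0,"dy":0,"dz":0,"yaw":0}
  ]
}}

```text
t: 20.05
eef_pos: [569.4, -223.8, 299.6]
tcp_rot: [3.139, 0.0, 1.19]
ft_force: [-0.7, -0.0, 0.1]
opening: 0.526
grip_force: 0.0
```

```bash
python3 - <<'E'
from h import *
d=snap('scene'); s=state(); print(s['t'],s['eef_pos'],s['ft_force'])
save(cv2.resize(d['color'][180:400,100:420],(800,550),interpolation=cv2.INTER_CUBIC),'s4')
Q=cloud(d).reshape(-1,3); Q=Q[(abs(Q[:,0]-568)<100)&(abs(Q[:,1]+223)<100)]
for n,lo,hi in(('plate',170,195),('rung',118,130)):
    g=Q[(Q[:,2]>lo)&(Q[:,2]<hi)]; print(n,len(g),cv2.minAreaRect(g[:,:2].astype(np.float32)),np.percentile(g[:,2],98))
E
```

```text
20.1 [ 569.09880062 -223.66001204  298.21223868] [ 0.06579378 -0.40803193 -0.7722052 ]
plate 206 ((571.935302734375, -222.6693115234375), (59.1474723815918, 11.35420036315918), 67.9002685546875) 186.83827764316996
rung 252 ((571.1026611328125, -223.71615600585938), (137.37100219726562, 11.094720840454102), 69.09439849853516) 128.8969330828009
```

View pics/s4.png

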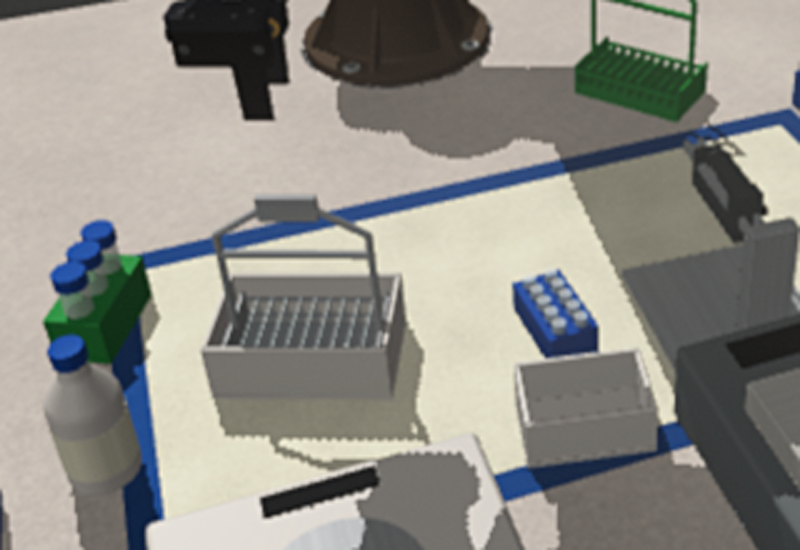

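The picture shows the rack standing flat in the large dish at (305,310), plate top at about 186 mm as expected. The gripper is clear and the bystanders are in place.

```bash
python3 -c "
from cell import job_done; print(job_done())"
```

```text
the job is handed in; nothing more can be done
None
```

The job is handed in at about 20 s of the 51 s allowed: the rack came out through the keeper with at most about 11 N read at the wrist (limit 25 N), and stands flat in the larger white dish, released, with nothing else visibly moved.

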